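# Set the reference stack and index it under the radar head

### The arm

A 7-joint arm with a two-finger parallel gripper is mounted at the origin on the work surface. World frame = base frame: x ahead of the robot, y to its left, z up, the work surface at z = 0. Lengths are in m, angles in degrees, forces in N, time in s.
With the tool pointing down it reaches from about 0.425 to 0.875 m from the base axis. Payload 4.7 kg.
Tool frame: the origin (TCP) lies between the finger pads; the fingertips stand 19 mm ahead of it and the grasp point (between the pads) is the TCP; x points along the fingers, z is the direction in which the jaws open and shut, and the axes are right-handed (so a half turn about x gives the same grasp; the last joint's range is limited). The gripper opens to 87 mm and grips with 3 to 60 N. Pads are 19 mm wide; open, the fingers measure 117 mm over their backs; the gripper's body (75 mm by 190 mm) begins 51 mm behind the grasp point.
Start: joints at [-63.764, 18.392, -4.016, 83.108, 1.295, 78.541, -3.26], TCP at [0.279, 0.587, 0.242] pointing down, gripper open.
Joint ranges: [-163.93, 163.93], [-17.29, 119.83], [-79.2, 71.16], [3.27, 140.29], [-89.18, 269.18], [5.43, 117.66], [-154.24, 154.24]. Speed limits (degrees/s): [147.25, 147.25, 180, 180, 180, 180, 180].

### API

Orientations are given as [roll, pitch, yaw] about the fixed x, y, z axes, in that order (R = Rz(yaw) Ry(pitch) Rx(roll)).
In Python, from cell import monitor, read_camera, camera_model, env, regions_of gives the robot as it stands. The module is installed in compiled form; this text tells all that it offers.
- The arm moves only by the tool step_arm, never from a script. Its argument "deltas" is a list of rows, each a list of 5 numbers: the gripper's target within -1 to 1 (fully open at 1, half-way at 0, shut at -1), then the shift along the tool's x, y, z in m, then the turn about the tool's x in degrees. A call has 1 to 12 rows; each row is the pose to reach, as a shift and turn from the pose commanded when the call began, along the tool's axes at that moment; what a row does not reach only later rows make up. A row lasts 1/8 s, in which the tool goes at most 62.5 mm and 10.7 degrees, less where a joint would pass 70% of its speed; a pose out of reach is approached as far as the arm can. A call with a gripper value outside its range is refused whole. The fingers move at their own pace and stop on an object; "newtons" is the grip in N (left out, the last holds). Time passes only in rows, so rows that repeat a pose let the fingers close. It gives the time, the measured TCP pose, the force and the opening at its end, in the units of the state.
- monitor.get_obs(): the state, without advancing time (a new reading comes with each control period).
- read_camera(name): name is "scene" or "top" or "wrist"; returns (picture, depth): 420x560x3 uint8, red, green, blue; 420x560 float32, m along the optical axis (not along the pixel's ray), 0 where there is no reading.
- camera_model(name): a dict with "fx", "fy", "cx", "cy" (pixels), "k1" (the pictures are not rectified: a ray, as slopes to the right and down, at radius r is drawn at 1 + k1 r^2 times it, then the intrinsics apply), "xyz" and "attitude" of the camera in the world. Camera axes: x right, y down, z forward; pixel columns grow to the right and rows downward; lengths in m; the calibration is good to about 2 mm. A picture is of the moment at which its call begins: read the wrist's pose just before it. camera_model takes no time and is no camera call; for the wrist camera it gives the pose at the moment of the call.
- env.sign_off(): hands the job in, once; it reports no verdict.
Trained networks look in the newest picture that a camera, given by its name, has taken for a name from the list of things; names that differ only in an ending like _2 or _b are one class to them, and where a whole thing is asked for, a point or a joint stands for the part that bears it (a point fixed in the world has none). Each returns a list of dicts, best first, with "p" (0 to 1); they miss things now and then, are a little off and sometimes report something else, mostly with a low value. They report only what shows in the picture. A call takes as long as a camera call. They do not tell look-alikes from the thing itself.
- regions_of(camera, thing): "pixels" (420x560 bool, what is visible of it) and "pixel" ([column, row] in pixels, amid what is visible of it).
The state is a dict: "time_s": time; "qpos": joint angles; "joint_velocities": joint speeds; "effort": joint torques, N m; "tool_pos": TCP position; "tool_rot": TCP orientation; "force": force on the tool from outside, world axes, zero at the start; "wrist_torque": the same for the moment, N m; "grip_width": finger opening in m.
Only numpy, scipy, OpenCV 4.12 (cv2) and the standard library are available. Lean on these libraries where they do the work, as an engineer would, in place of code of your own. Each camera call takes 0.05 s, during which the arm holds its last target. There are 200 camera calls.

### The job

Add discs from the case to the disc already in the slotted tube until the top of the stack is level with the black line, lowering each disc down onto the one below rather than letting it fall. Lift the multimeter off the rails and lay it flat, face up, on the bench, never running the carriage into it, and once the stack is up to the line slide the carriage on to the next station so that it sits home in its detent under the radar head. Leave the other things on the bench where they are.

Things in the scene. Friction and masses are not known exactly. Their poses are not given: they have to be found in the camera images.
- slide: Indexing slide of a radar sensor check rig, fixed to the bench: aluminium base 110 wide (its x) x 575 mm long (its y, -160 to +415) x 12 high, two steel rails with tops 22 mm above the bench at x = -36 and +36. Origin on the bench under the tube's axis with the carriage at its first station; +y is the way the carriage travels, +x points away from the robot. White index plates mark the stations.
- radar_head (a point): Centre of the lens (underside) of the white radar head, 167 mm above the bench, at slide x = 0, y = 270 mm. The head is 64 mm in diameter and 65 mm high; an arm holds it on a post of 20 mm diameter at slide x = +100, y = 270; the post's top, the highest point, is 248 mm above the bench. Its foot is a plate 75 x 90 x 12 mm.
- carriage (a joint): Travel of the carriage along the slide's +y, m. 0 = first (loading) station, where it starts; 0.270 = the next station, under the radar head; 0.345 = a third; end stops at -0.012 and 0.357. At each station a spring ball drops into a notch: about 6 N pushes the carriage out, 1 to 2 N keeps it moving between, and let go within 4 mm of a station it pulls itself home.
- carriage_top (a point): Point on the carriage plate's top, 30 mm above the bench, on its centre line, 90 mm behind the tube's axis. The plate is aluminium, 100 wide (slide's x) x 185 mm long (from 135 mm behind the tube's axis to 50 mm before it), 8 thick, about 0.7 kg; it is held on the rails and cannot lift off. A plunger cap 9 mm high stands on it 65 mm behind the axis.
- tube_floor (a point): Centre of the floor of the tube on the carriage, 30 mm above the bench. The tube is clear plastic, upright, fixed to the carriage: inside diameter 68 mm, wall 4 mm, rim 85 mm above its floor. Two full-height slots, 45 mm wide, face the slide's -x and +x, so that two fingers can go down on either side of a disc. Axes as the slide's.
- tube_mark (a point): Point on the tube's axis at the height of the black line round the tube: 75 mm above the tube floor, 10 mm below the rim.
- handle_top (a point): Middle of the top edge of the carriage's push handle, an upright aluminium plate 64 mm wide (slide's x), 12 mm thick (slide's y) and 56 mm high above the carriage plate, 120 mm behind the tube's axis. Its top is 86 mm above the bench.
- station2 (a point): Point fixed on the slide, 30 mm above the bench: the tube floor's centre is here when the carriage is home at the next station, under the radar head.
- case: Open case base of the disc set, fixed on the bench: 220 x 220 mm black slab with a foam top 30 mm above the bench. Origin under its centre on the bench.
- meter: Pocket multimeter left lying flat across the two rails between the carriage and the radar head: black with grey face, 124 (its x) x 58 (its y) x 31 mm high (the sides are straight from 0 to 26 mm), about 0.22 kg. Origin at the centre of its underside.
- disc15a: Aluminium reference disc, 60 mm diameter, 15 mm thick, about 114 g. Origin at its centre, z along its axis. One of four discs (two of 15, one of 25, one of 35 mm): one of them, any, starts in the tube, the others lie flat on the case. Its top face is plain.
- disc15b: Aluminium reference disc, 60 mm diameter, 15 mm thick, about 114 g. Origin at its centre, z along its axis. One of four discs (two of 15, one of 25, one of 35 mm): one of them, any, starts in the tube, the others lie flat on the case. Its top face is plain.
- disc25: Aluminium reference disc, 60 mm diameter, 25 mm thick, about 190 g. Origin at its centre, z along its axis. One of four discs (two of 15, one of 25, one of 35 mm): one of them, any, starts in the tube, the others lie flat on the case. Its top face is plain.
- disc35: Aluminium reference disc, 60 mm diameter, 35 mm thick, about 267 g. Origin at its centre, z along its axis. One of four discs (two of 15, one of 25, one of 35 mm): one of them, any, starts in the tube, the others lie flat on the case. Its top face is plain.
- battery: Cordless-tool battery pack, black with a grey top, 75 x 62 x 61 mm high. Bystander, loose; to be left where it is. Origin at the centre of its underside.
- mug: White mug, 78 mm across, 92 mm high. Bystander, loose; to be left where it is. Origin at the centre of its underside.
- tape: Roll of black tape lying flat, 84 mm across, 24 mm high. Bystander, loose; to be left where it is. Origin at the centre of its underside.
- control_puck: Dark round desk control, 76 mm across, 52 mm high. Bystander, loose; to be left where it is. Origin at the centre of its underside.
- jar: Clear jar with a black cap, 64 mm across, 85 mm high. Bystander, loose; to be left where it is. Origin at the centre of its underside.
- screwdriver: Screwdriver lying on the bench, 190 mm long. Bystander, loose; to be left where it is. Origin at the centre of its underside (tools: near the middle).
- wrench: Open-ended wrench lying on the bench, 170 mm long. Bystander, loose; to be left where it is. Origin at the centre of its underside (tools: near the middle).
Mind the look-alikes: they are no part of the job. What is shaped like the disc35 but turquoise is not meant.

How it is judged:
By the outcome, as a careful person would: the job done as asked, in the order asked, and still so for the second after the job is handed in, with the robot touching nothing.
It also fails if it takes over 72 s, if anything falls off the work surface, if the arm or the gripper's body presses on something with over 40 N, if the wrist force passes 120 N, or if a joint passes its speed limit or range.

## Working session

There is one attempt and no reset: what is moved stays moved. The work goes in short steps, Python scripts to look and compute and a tool call to move; the robot and the scene stay as the last step left them, time stands still between calls to the robot, and variables do not carry over. Pictures are saved under pics/ and viewed, about 8 in all and at most 12, crops included, and the job is handed in when it is done.

Besides the shell and the picture viewer there is one more tool, called after "Emit:" as a command line: name --pt "numbers of a row" for each row, then --argument value for the rest. step_arm: Moves the arm, as the interface text tells. Its arguments: {"type":"object","properties":{"deltas":{"type":"array"},"newtons":{"type":"number"}},"required":["deltas"]}

```bash
mkdir -p pics; cat > h.py <<'E'
import numpy as np, cv2
from scipy.spatial.transform import Rotation as R
from cell import monitor, read_camera, camera_model, env, regions_of
def pose(o): return np.array(o["tool_pos"]), R.from_euler('xyz',o["tool_rot"],degrees=True)
def rot(m):
    a=np.array(m["attitude"],float)
    return a if a.shape==(3,3) else R.from_euler('xyz',a,degrees=True).as_matrix()
def cloud(d,m):
    h,w=d.shape
    u,v=np.meshgrid(np.arange(w),np.arange(h))
    K=np.array([[m["fx"],0,m["cx"]],[0,m["fy"],m["cy"]],[0,0,1.]])
    xy=np.stack([(u-m["cx"])/m["fx"],(v-m["cy"])/m["fy"]],-1)
    s=xy.copy()
    for _ in range(8): s=xy/(1+m["k1"]*(s**2).sum(-1,keepdims=True))
    p=np.concatenate([s,np.ones((h,w,1))],-1)*d[...,None]
    return p@rot(m).T+np.array(m["xyz"])
def proj(P,m):
    c=(np.atleast_2d(P)-np.array(m["xyz"]))@rot(m)
    s=c[:,:2]/c[:,2:]; s=s*(1+m["k1"]*(s**2).sum(1,keepdims=True))
    return s*[m["fx"],m["fy"]]+[m["cx"],m["cy"]]
def save(n,img,s=1): cv2.imwrite("pics/"+n,cv2.resize(img[...,::-1],None,fx=s,fy=s,interpolation=cv2.INTER_CUBIC))
E
python3 - <<'E'
from h import *
o=monitor.get_obs();print(o["tool_pos"],o["tool_rot"],o["force"],o["grip_width"])
for c in("top","scene"):
    m=camera_model(c);print(c,m)
    im,d=read_camera(c);np.savez(c+".npz",im=im,d=d);save(c+"0.png",im,1.4)
    P=cloud(d,m)
    for t in ["slide","carriage","tube_floor","handle_top","radar_head","case","meter","disc15a","disc25","disc35","battery","mug","tape","control_puck","jar","screwdriver","wrench"]:
        for r in regions_of(c,t)[:4]:
            q=P[r["pixels"]&(d>0)]
            print(t,round(r["p"],2),np.round(r["pixel"]),r["pixels"].sum(),np.round(np.median(q,0),3) if len(q) else "", np.round(np.percentile(q[:,2],97),3) if len(q) else "")
E
```

```text
[0.27887939 0.58654502 0.24043818] [-177.46864016   89.88758102 -112.89257103] [-0.04704115 -1.08538103  0.05270425] 0.08733966666878286
top {'fx': 403.2198369558579, 'fy': 403.2198369558579, 'cx': 275.53182576040336, 'cy': 207.39357727126963, 'k1': -0.03565943980834213, 'xyz': array([0.39919407, 0.09086712, 1.09661864]), 'attitude': array([-170.24484285,   -0.4496659 ,  -89.71712141])}
slide 0.73 [219. 181.] 8842 [0.647 0.237 0.021] 0.232
carriage 0.79 [319. 199.] 2209 [ 0.607 -0.033  0.031] 0.112
carriage 0.18 [247. 182.] 1017 [0.647 0.166 0.049] 0.054
tube_floor 0.61 [322. 196.] 2178 [ 0.607 -0.032  0.031] 0.113
handle_top 0.58 [318. 193.] 2082 [ 0.61  -0.031  0.031] 0.113
handle_top 0.22 [305. 252.] 706 [0.467 0.01  0.059] 0.064
radar_head 0.59 [219. 185.] 8322 [0.647 0.24  0.022] 0.233
case 0.97 [424. 256.] 5414 [ 0.454 -0.306  0.03 ] 0.034
case 0.73 [355. 309.] 323 [ 0.317 -0.124  0.024] 0.028
meter 0.94 [247. 181.] 1024 [0.649 0.166 0.049] 0.054
meter 0.6 [318. 198.] 2133 [ 0.607 -0.034  0.031] 0.113
meter 0.53 [278. 142.] 521 [0.751 0.075 0.023] 0.028
disc15a 0.81 [410. 241.]
[... 1903 characters left out ...]
47 [ 0.413 -0.356  0.053] 0.058
disc35 0.52 [222. 171.] 194 [ 0.519 -0.361  0.061] 0.068
disc35 0.5 [185. 185.] 117 [ 0.669 -0.395  0.034] 0.084
disc35 0.49 [245. 182.] 116 [ 0.5   -0.264  0.043] 0.049
battery 0.29 [258. 238.] 56 [0.646 0.019 0.045] 0.049
mug 0.59 [219. 226.] 758 [ 0.726 -0.108  0.058] 0.092
tape 0.65 [247. 269.] 439 [0.756 0.082 0.021] 0.027
tape 0.25 [300. 261.] 5427 [0.667 0.278 0.023] 0.232
tape 0.17 [256. 227.] 1280 [ 0.632 -0.008  0.043] 0.113
jar 0.69 [198. 201.] 394 [ 0.706 -0.272  0.057] 0.087
screwdriver 0.49 [295. 189.] 132 [ 0.327 -0.121  0.019] 0.027
screwdriver 0.37 [299. 266.] 5189 [0.667 0.279 0.023] 0.232
wrench 0.66 [408. 299.] 347 [0.481 0.504 0.008] 0.012
```

View pics/top0.png

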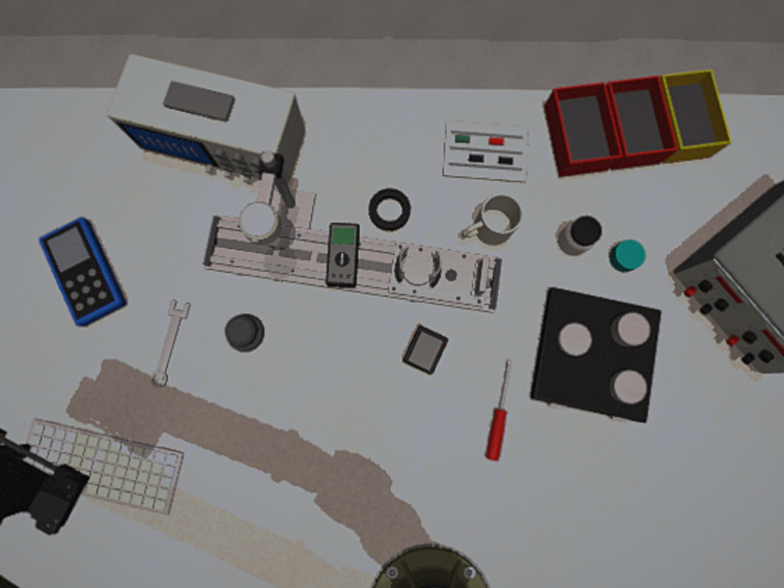

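View pics/scene0.png

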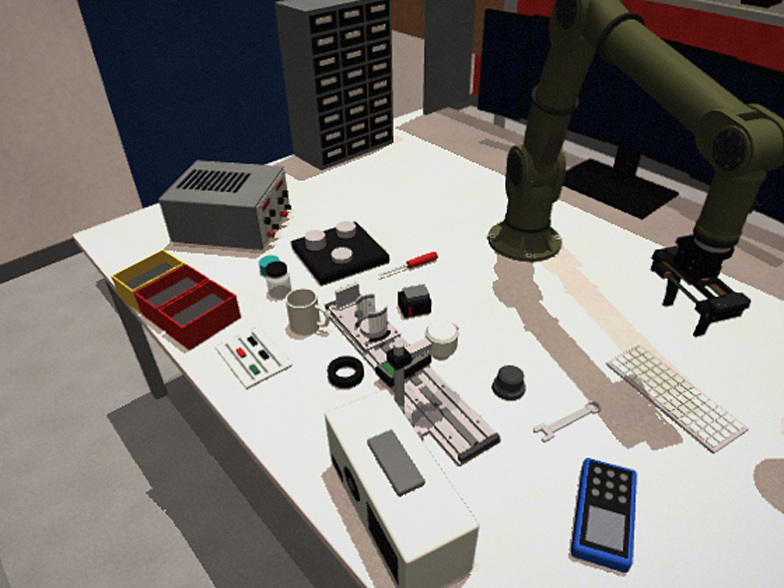

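```bash
cat > meas.py <<'E'
from h import *
for c in("top","scene"):
    z=np.load(c+".npz");m=camera_model(c);P=cloud(z["d"],m).reshape(-1,3);P=P[z["d"].ravel()>0]
    def rect(lo,hi,x0,x1,y0,y1,n):
        q=P[(P[:,2]>lo)&(P[:,2]<hi)&(P[:,0]>x0)&(P[:,0]<x1)&(P[:,1]>y0)&(P[:,1]<y1)]
        if len(q)<5: print(n,len(q));return
        q=q.astype(np.float32);(cx,cy),(w,h),a=cv2.minAreaRect(q[:,:2]*1000);(ex,ey),er=cv2.minEnclosingCircle(q[:,:2]*1000)
        print(c,n,len(q),"rect",round(cx,1),round(cy,1),round(w,1),round(h,1),round(a,2),"circ",round(ex,1),round(ey,1),round(er,1),"zmed",round(float(np.median(q[:,2]))*1000,1))
    rect(.006,.035,.5,.75,-.17,.46,"slide")
    rect(.044,.06,.55,.75,.10,.23,"meter")
    rect(.105,.125,.5,.75,-.05,.1,"rim")
    rect(.04,.05,.58,.66,-.02,.07,"intube")
    rect(.07,.095,.5,.68,-.18,-.07,"handle")
    rect(.04,.05,.455,.53,-.31,-.23,"d15")
    rect(.059,.075,.455,.55,-.41,-.32,"d35")
    rect(.05,.065,.36,.45,-.41,-.32,"d25")
    rect(.16,.235,.6,.7,.2,.36,"head")
    rect(.05,.07,.42,.52,-.04,.06,"batt")
E
python3 meas.py
```

```text
top slide 6945 rect 630.8 142.5 247.9 624.6 2.08 circ 702.3 145.6 313.2 zmed 17.3
top meter 940 rect 650.5 167.3 57.7 123.1 87.97 circ 649.9 168.1 65.5 zmed 49.3
top rim 96 rect 622.5 23.5 76.4 49.8 82.31 circ 621.7 23.9 38.6 zmed 113.7
top intube 398 rect 623.0 26.4 77.6 57.6 75.86 circ 619.7 26.7 39.6 zmed 45.1
top handle 138 rect 604.5 -95.2 12.7 63.2 81.41 circ 604.4 -95.8 31.6 zmed 85.7
top d15 391 rect 489.7 -271.3 57.0 57.0 41.17 circ 490.1 -270.8 30.1 zmed 45.0
top d35 432 rect 507.3 -374.2 61.2 57.6 88.99 circ 505.8 -375.2 31.6 zmed 65.0
top d25 424 rect 403.3 -365.2 57.8 58.7 89.44 circ 403.6 -366.2 30.5 zmed 55.4
top head 748 rect 662.9 289.2 63.2 65.4 35.6 circ 663.2 287.3 37.9 zmed 230.8
top batt 406 rect 468.1 10.5 44.0 64.3 65.21 circ 468.9 10.6 38.1 zmed 61.0
scene slide 4038 rect 624.9 156.0 600.3 249.5 89.99 circ 610.4 160.2 307.1 zmed 16.1
scene meter 218 rect 658.6 179.4 56.3 126.0 76.06 circ 656.3 168.7 64.2 zmed 48.6
scene rim 89 rect 626.4 23.6 80.3 53.4 82.83 circ 625.5 25.0 41.5 zmed 112.4
scene intube 102 rect 634.2 26.3 48.0 76.7 6.25 circ 627.7 25.9 39.2 zmed 45.1
scene handle 92 rect 609.5 -93.6 16.7 62.9 80.28 circ 609.4 -95.1 31.6 zmed 82.1
scene d15 108 rect 493.1 -268.5 61.3 57.7 18.62 circ 495.4 -270.2 33.8 zmed 43.9
scene d35 107 rect 512.0 -373.3 60.5 57.5 20.68 circ 511.4 -376.3 33.6 zmed 64.2
scene d25 95 rect 406.4 -364.9 61.6 55.2 51.9 circ 405.4 -364.7 33.2 zmed 54.1
scene head 535 rect 668.0 291.8 62.1 63.7 22.7 circ 665.3 288.8 36.1 zmed 226.7
scene batt 165 rect 469.7 9.5 53.1 59.7 65.58 circ 468.5 8.9 36.6 zmed 59.5
```

```bash
python3 - <<'E'
from h import *
o=monitor.get_obs();t,Rt=pose(o);print(t,np.round(Rt.as_matrix(),3))
for c in("top","scene"):
    z=np.load(c+".npz");m=camera_model(c);P=cloud(z["d"],m).reshape(-1,3);P=P[z["d"].ravel()>0]
    L=(P-t)@Rt.as_matrix()*1000
    for a in range(30,-300,-15):
        q=L[(L[:,0]<=a)&(L[:,0]>a-15)&(np.abs(L[:,1])<150)&(np.abs(L[:,2])<150)]
        if len(q)>3: print(c,a,len(q),"y",np.round(np.percentile(q[:,1],[1,99])),"z",np.round(np.percentile(q[:,2],[1,99])))
m=camera_model("wrist");print((np.array(m["xyz"])-t)@Rt.as_matrix(), np.round(Rt.as_matrix().T@rot(m),2),m["fx"])
E
```

```text
[0.27913688 0.58703119 0.24158535] [[ 0.    -0.903  0.429]
 [ 0.     0.429  0.903]
 [-1.    -0.     0.   ]]
top 30 11 y [-11.   9.] z [-40.  49.]
top 15 29 y [-11.   9.] z [41. 52.]
top 0 19 y [-12.   5.] z [42. 48.]
top -15 20 y [-9. -1.] z [43. 52.]
top -30 14 y [-11.  -6.] z [44. 55.]
top -45 100 y [-38.  36.] z [-88.  54.]
top -60 368 y [-38.  32.] z [-93.  49.]
top -75 242 y [-37.  34.] z [-97.  24.]
top -90 1135 y [-35.  35.] z [-95.  11.]
top -105 138 y [-24.  21.] z [-52.   3.]
top -120 118 y [-24.  21.] z [-52. -11.]
top -135 331 y [-38.  27.] z [-52. -12.]
top -150 191 y [-37.  16.] z [-51. -23.]
scene 30 13 y [-11.   9.] z [-52.  52.]
scene 15 63 y [-14.   8.] z [-50.  55.]
scene 0 66 y [-15.   9.] z [-51.  56.]
scene -15 60 y [-16.   6.] z [-55.  59.]
scene -30 32 y [-16.   8.] z [-59.  28.]
scene -45 124 y [-41.  34.] z [-84.  90.]
scene -60 360 y [-41.  27.] z [-83.  90.]
scene -75 377 y [-40.  29.] z [-90.  97.]
scene -90 668 y [-39.  32.] z [-93.  96.]
scene -105 155 y [-27.  21.] z [-49.  18.]
scene -120 136 y [-26.  19.] z [-48.  19.]
scene -135 85 y [-41.  -8.] z [-49.  18.]
scene -150 274 y [-40.  24.] z [-49.  38.]
scene -165 105 y [-38.   8.] z [-17.  36.]
scene -180 179 y [-41.  17.] z [-26.  38.]
scene -195 202 y [-39.  19.] z [-24.  38.]
scene -210 176 y [-39.  11.] z [-20.  37.]
scene -225 184 y [-40.  23.] z [-21.  38.]
scene -240 214 y [-39.  39.] z [-20.  37.]
scene -255 212 y [-39.  27.] z [-20.  37.]
scene -270 204 y [-39.  15.] z [-22.  37.]
scene -285 203 y [-39.  17.] z [-18.  37.]
[-0.14194147  0.07367498  0.00050424] [[-0.   -0.27  0.96]
 [-0.   -0.96 -0.27]
 [ 1.   -0.   -0.  ]] 376.6144357567987
```

```bash
cat >> h.py <<'E'
def dl(*targets):
    """targets: (x,y,z mm, jaw heading deg in world) -> tool deltas in m, turn"""
    o=monitor.get_obs();t,Rt=pose(o);M=Rt.as_matrix();h0=np.degrees(np.arctan2(M[1,2],M[0,2]))
    print("t",round(o["time_s"],2),"tcp",np.round(t*1000,1),"jaw",round(h0,1),"F",np.round(o["force"],1),"w",round(o["grip_width"]*1000,1))
    for g in targets:
        d=(np.array(g[:3])/1000-t)@M; a=-((g[3]-h0+90)%180-90)
        print(g,np.round(d,4),"turn",round(a,1))
E
python3 -c "
from h import *
dl((520,172,235,88),(520,172,48,88),(650.5,167.3,48,88))"
```

```text
t 1.8 tcp [279.1 587.  241.6] jaw 64.6 F [-0.7  0.8  0.6] w 87.0
(520, 172, 235, 88) [ 0.0066 -0.3957 -0.2714] turn -23.4
(520, 172, 48, 88) [ 0.1936 -0.3957 -0.2714] turn -23.4
(650.5, 167.3, 48, 88) [ 0.1936 -0.5156 -0.2196] turn -23.4
```

Emit:
step_arm --pt "1 0 -0.03 -0.02 -4" --pt "1 0 -0.08 -0.055 -10" --pt "1 0 -0.13 -0.09 -18" --pt "1 0 -0.18 -0.124 -23.4" --pt "1 0 -0.23 -0.158 -23.4" --pt "1 0 -0.28 -0.192 -23.4" --pt "1 0 -0.33 -0.226 -23.4" --pt "1 0.03 -0.37 -0.254 -23.4" --pt "1 0.07 -0.3957 -0.2714 -23.4" --pt "1 0.1 -0.3957 -0.2714 -23.4" --pt "1 0.1 -0.3957 -0.2714 -23.4" --pt "1 0.1 -0.3957 -0.2714 -23.4"

```text
time_s: 3.3
tool_pos: [0.5205, 0.1729, 0.1429]
tool_rot: [-58.8, 89.9, 29.2]
force: [1.0, -0.6, 0.3]
grip_width: 0.087
```

```bash
python3 -c "
from h import *
dl((520,168,48,88),(650.5,167.3,48,88))
im,d=read_camera('wrist');m=camera_model('wrist');np.savez('w1.npz',im=im,d=d);save('w1.png',im)
P=cloud(d,m)
for r in regions_of('wrist','meter')[:2]:
    q=P[r['pixels']&(d>0)];q=q[q[:,2]>.044].astype(np.float32)
    print(r['p'],r['pixel'],cv2.minAreaRect(q[:,:2]*1000),np.median(q[:,2]))
"
```

```text
t 3.3 tcp [520.5 172.9 142.9] jaw 88.0 F [ 1.  -0.6  0.3] w 87.0
(520, 168, 48, 88) [ 0.0949  0.0005 -0.005 ] turn 0.0
(650.5, 167.3, 48, 88) [ 0.0951 -0.1299 -0.0013] turn 0.0
0.82 [285.1, 332.0] ((567.3722534179688, 170.62278747558594), (56.66374969482422, 142.82220458984375), 89.08677673339844) 0.04842746
```

Emit:
step_arm --pt "1 0.04 0 -0.002 0" --pt "1 0.08 0 -0.004 0" --pt "1 0.095 0 -0.005 0" --pt "1 0.095 -0.03 -0.004 0" --pt "1 0.095 -0.07 -0.003 0" --pt "1 0.095 -0.11 -0.002 0" --pt "1 0.095 -0.127 -0.001 0" --pt "1 0.1 -0.127 -0.001 0" --pt "1 0.1 -0.127 -0.001 0" --newtons 20

```text
time_s: 4.53
tool_pos: [0.6459, 0.167, 0.0415]
tool_rot: [82.3, 89.9, 170.3]
force: [0.3, -0.8, -0.2]
grip_width: 0.087
```

Emit:
step_arm --pt "0 0 0 0 0" --pt "-0.2 0 0 0 0" --pt "-0.4 0 0 0 0" --pt "-1 0 0 0 0" --pt "-1 0 0 0 0" --pt "-1 0 0 0 0"

```text
time_s: 5.28
tool_pos: [0.6468, 0.1668, 0.0418]
tool_rot: [14.5, 90.0, 102.5]
force: [-1.3, 1.0, 2.0]
grip_width: 0.0578
```

```bash
python3 -c "
from h import *
dl((648,167.7,42,88),(648,167.7,54,88),(495,172,54,88),(495,172,22,88))
im,d=read_camera('scene');save('s1.png',im[180:360,180:420],3)
"
```

```text
t 5.28 tcp [646.8 166.8  41.8] jaw 88.0 F [-1.3  1.   2. ] w 57.8
(648, 167.7, 42, 88) [-0.0002 -0.0012  0.001 ] turn -0.0
(648, 167.7, 54, 88) [-0.0122 -0.0012  0.001 ] turn -0.0
(495, 172, 54, 88) [-1.220e-02  1.519e-01 -1.000e-04] turn -0.0
(495, 172, 22, 88) [ 1.980e-02  1.519e-01 -1.000e-04] turn -0.0
```

View pics/s1.png

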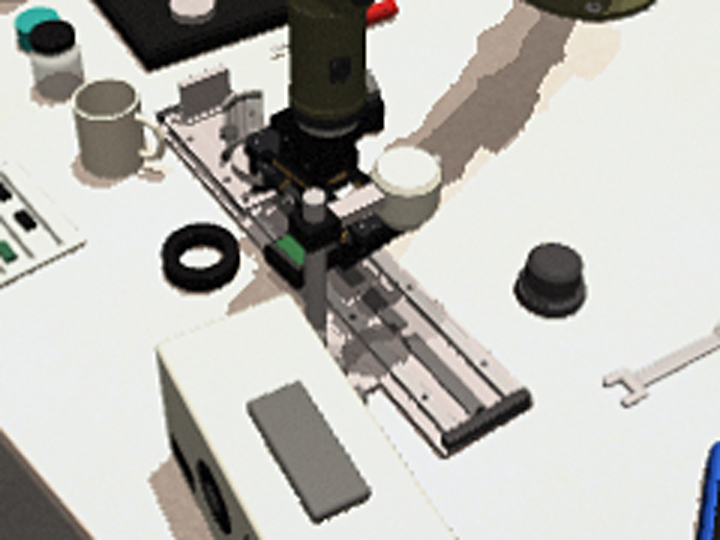

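Emit:
step_arm --pt "-1 -0.006 0 0 0" --pt "-1 -0.012 0 0 0" --pt "-1 -0.013 0.03 0 0" --pt "-1 -0.013 0.07 0 0" --pt "-1 -0.013 0.11 0 0" --pt "-1 -0.013 0.145 0 0" --pt "-1 -0.005 0.155 0 0" --pt "-1 0.01 0.155 0 0" --pt "-1 0.017 0.155 0 0" --pt "-1 0.0195 0.155 0 0" --pt "-1 0.021 0.155 0 0" --pt "-1 0.021 0.155 0 0"

```text
time_s: 6.82
tool_pos: [0.4923, 0.172, 0.0206]
tool_rot: [-85.5, 90.0, 2.4]
force: [0.3, 0.3, -3.4]
grip_width: 0.0577
```

Emit:
step_arm --pt "-1 0.0008 0 0 0" --pt "-1 0.0012 0 0 0" --pt "-1 0.0012 0 0 0"

```text
time_s: 7.2
tool_pos: [0.4922, 0.1721, 0.0197]
tool_rot: [-59.9, 90.0, 28.1]
force: [-0.9, 0.3, 0.2]
grip_width: 0.0578
```

Emit:
step_arm --pt "-0.2 0 0 0 0" --pt "0 0 0 0 0" --pt "0.3 0 0 0 0" --pt "0.7 0 0 0 0" --pt "0.7 -0.03 0 0 0" --pt "0.7 -0.07 0 0 0" --pt "0.7 -0.12 0 0 0" --pt "0.7 -0.17 0 0 0" --pt "0.7 -0.19 0 0 0"

```text
time_s: 8.32
tool_pos: [0.4935, 0.1726, 0.2129]
tool_rot: [-61.7, 89.7, 26.2]
force: [0.2, -0.4, 0.6]
grip_width: 0.0742
```

```bash
python3 -c "
from h import *
dl((507,-375,200,171.5),(507,-375,130,171.5))
print(monitor.get_obs()['qpos'])
"
```

```text
t 8.32 tcp [493.5 172.6 212.9] jaw 88.0 F [ 0.2 -0.4  0.6] w 74.2
(507, -375, 200, 171.5) [ 0.0116 -0.0328 -0.5469] turn -83.5
(507, -375, 130, 171.5) [ 0.0816 -0.0324 -0.5471] turn -83.5
[-33.97730173   3.45898244  12.30630419 104.08567105  -0.80196916
  72.2002549   66.5209697 ]
```

```bash
sed -i 's/a=-((g\[3\]-h0+90)%180-90)/a=-((g[3]-h0+180)%360-180)/' h.py; python3 -c "
from h import *
dl((507,-375,200,-8.5))
"
```

```text
t 8.32 tcp [493.5 172.6 212.9] jaw 88.0 F [ 0.2 -0.4  0.6] w 74.2
(507, -375, 200, -8.5) [ 0.0116 -0.0328 -0.5469] turn 96.5
```

Emit:
step_arm --pt "0.7 0 -0.001 -0.03 8" --pt "0.7 0 -0.003 -0.08 18" --pt "0.7 0 -0.006 -0.13 28" --pt "0.7 0 -0.01 -0.18 38" --pt "0.7 0 -0.013 -0.23 48" --pt "0.7 0 -0.016 -0.28 58" --pt "0.7 0 -0.02 -0.33 68" --pt "0.7 0 -0.023 -0.38 78" --pt "1 0 -0.026 -0.43 88" --pt "1 0 -0.029 -0.48 96.5" --pt "1 0 -0.0325 -0.53 96.5" --pt "1 0.01 -0.0325 -0.547 96.5"

```text
time_s: 9.82
tool_pos: [0.5042, -0.3798, 0.1996]
tool_rot: [-72.7, 89.8, -81.4]
force: [0.2, 0.5, 0.0]
grip_width: 0.0867
```

Emit:
step_arm --pt "1 0.03 0 0 0" --pt "1 0.06 0 0 0" --pt "1 0.06 0 0 0"

```text
time_s: 10.2
tool_pos: [0.504, -0.3734, 0.1364]
tool_rot: [150.7, 89.7, 142.3]
force: [0.1, 0.1, 0.9]
grip_width: 0.0869
```

```bash
cat >> h.py <<'E'
def circ(P,c,ztop,r=.045,tol=.005):
    q=P.reshape(-1,3);q=q[(np.hypot(q[:,0]-c[0],q[:,1]-c[1])<r)&(abs(q[:,2]-ztop)<tol)].astype(np.float32)
    if len(q)<9: return None
    (x,y),e=cv2.minEnclosingCircle(q[:,:2]*1000);b=cv2.minAreaRect(q[:,:2]*1000);f=cv2.fitEllipse(cv2.convexHull(q[:,:2]*1000))
    return len(q),"circ",round(x,1),round(y,1),round(e,1),"rect",np.round(b[0],1),np.round(b[1],1),"ell",np.round(f[0],1),np.round(f[1],1),"z",round(float(np.median(q[:,2])),4)
E
python3 -c "
from h import *
dl((507,-375,55,-8.5))
im,d=read_camera('wrist');m=camera_model('wrist');save('w2.png',im)
P=cloud(d,m)
print(circ(P,(.507,-.375),.065)); print(circ(P,(.404,-.365),.055));print(circ(P,(.49,-.271),.045))
"
```

```text
t 10.2 tcp [ 504.  -373.4  136.4] jaw -8.5 F [0.1 0.1 0.9] w 86.9
(507, -375, 55, -8.5) [ 0.0814 -0.0014  0.0037] turn 0.0
(7330, 'circ', 509.3, -375.7, 30.0, 'rect', array([ 509.3, -375.8]), array([59.3, 59.2]), 'ell', array([ 509.3, -375.7]), array([59.5, 59.7]), 'z', 0.0658)
(6115, 'circ', 403.3, -366.6, 30.4, 'rect', array([ 401.9, -364.6]), array([59.9, 53.7]), 'ell', array([ 403.1, -366.1]), array([57.9, 60.8]), 'z', 0.0555)
(8307, 'circ', 491.8, -272.2, 29.9, 'rect', array([ 491.8, -272.2]), array([58.8, 59.1]), 'ell', array([ 491.8, -272.3]), array([59.2, 59.5]), 'z', 0.0456)
```

View pics/w2.png

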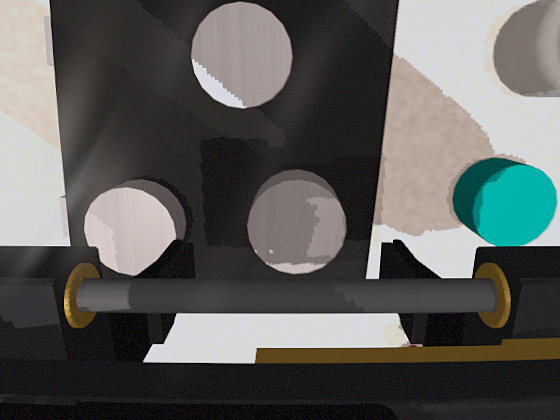

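```bash
python3 -c "
from h import *
dl((509,-375.7,55,-8.5))
"
```

```text
t 10.25 tcp [ 504.9 -374.4  138.4] jaw -8.5 F [ 0.  -0.3  0.6] w 87.6
(509, -375.7, 55, -8.5) [ 0.0834 -0.0008  0.0044] turn 0.0
```

Emit:
step_arm --pt "1 0.03 0 0.0045 0" --pt "1 0.06 -0.001 0.0045 0" --pt "1 0.078 -0.001 0.0045 0" --pt "1 0.083 -0.001 0.0045 0" --pt "0.7 0.083 -0.001 0.0045 0" --pt "0.4 0.083 -0.001 0.0045 0" --pt "-0.2 0.083 -0.001 0.0045 0" --pt "-1 0.083 -0.001 0.0045 0" --pt "-1 0.083 -0.001 0.0045 0" --newtons 25

```text
time_s: 11.38
tool_pos: [0.5094, -0.3777, 0.057]
tool_rot: [3.3, 90.0, -5.3]
force: [-1.3, 1.5, 5.0]
grip_width: 0.0593
```

Emit:
step_arm --pt "-1 -0.01 0 0 0" --pt "-1 -0.04 0 0 0" --pt "-1 -0.09 0 0 0" --pt "-1 -0.14 0 0 0" --pt "-1 -0.15 0 0 0"

```text
time_s: 12.0
tool_pos: [0.5107, -0.3789, 0.2103]
tool_rot: [-20.6, 89.6, -29.1]
force: [0.1, -0.6, -3.0]
grip_width: 0.0595
```

```bash
python3 -c "
from h import *
dl((622.5,23.8,205,-8.5),(622.5,23.8,150,-8.5))
print(monitor.get_obs()['qpos'])
"
```

```text
t 12.0 tcp [ 510.7 -378.9  210.3] jaw -8.5 F [ 0.1 -0.6 -3. ] w 59.5
(622.5, 23.8, 205, -8.5) [0.0047 0.4148 0.0507] turn -0.0
(622.5, 23.8, 150, -8.5) [0.0597 0.415  0.0504] turn -0.0
[  1.68799866  20.48713135  41.32556537  89.44028704 -13.93022569
  74.93671513  36.22744016]
```

Emit:
step_arm --pt "-1 0 0.03 0.004 0" --pt "-1 0 0.08 0.01 0" --pt "-1 0 0.13 0.016 0" --pt "-1 0 0.18 0.022 0" --pt "-1 0 0.23 0.028 0" --pt "-1 0 0.28 0.034 0" --pt "-1 0 0.33 0.04 0" --pt "-1 0 0.38 0.046 0" --pt "-1 0 0.41 0.05 0" --pt "-1 0 0.415 0.0507 0" --pt "-1 0.03 0.415 0.0507 0" --pt "-1 0.035 0.415 0.0507 0"

```text
time_s: 13.5
tool_pos: [0.6187, 0.024, 0.1684]
tool_rot: [-156.8, 89.7, -165.5]
force: [-0.3, -0.4, -3.0]
grip_width: 0.0595
```

```bash
python3 -c "
from h import *
dl((622.5,23.8,150,-8.5))
im,d=read_camera('wrist');m=camera_model('wrist');save('w3.png',im,1.2)
im2,d2=read_camera('scene')
t,Rt=pose(monitor.get_obs())
P=cloud(d,m);print('rim',circ(P,(.6225,.0238),.115,.05,.004));
q=P.reshape(-1,3);L=(q-t)@Rt.as_matrix()*1000
for lo in (-10,-5,0,5,10,15,20):
  s=L[(abs(L[:,0]-lo)<2.5)&(np.hypot(L[:,1],L[:,2])<34)];print(lo,len(s),s[:,1:].min(0) if len(s) else '',s[:,1:].max(0) if len(s) else '')
u=proj(np.array([[.6225,.0238,.115],t]),camera_model('scene'))
print(u);x,y=u[0].astype(int);save('s3.png',im2[y-60:y+50,x-80:x+80],5)
"
```

```text
t 13.5 tcp [618.7  24.  168.4] jaw -8.6 F [-0.3 -0.4 -3. ] w 59.5
(622.5, 23.8, 150, -8.5) [0.0183 0.0005 0.0038] turn -0.1
rim (857, 'circ', 627.5, 51.8, 25.9, 'rect', array([628. ,  55.1]), array([13.2, 51.7]), 'ell', array([627.4,  49.7]), array([24. , 50.2]), 'z', 0.1144)
-10 90 [ -9.23610606 -32.37701941] [10.49561559 32.51811192]
-5 11082 [-27.59569741 -32.57700927] [32.4232492  32.44348945]
0 514 [  3.90368369 -32.4442125 ] [32.68343517 32.66566193]
5 438 [  8.44219437 -32.48999902] [32.66356202 32.48632865]
10 404 [  8.27961009 -32.60886928] [32.52852471 32.47495151]
15 361 [  8.13625582 -32.55453737] [32.59989485 32.55401434]
20 334 [  8.73868773 -32.4160389 ] [32.57341521 32.44107222]
[[265.7011066  215.70869175]
 [265.68619083 202.20039322]]
```

View pics/w3.png

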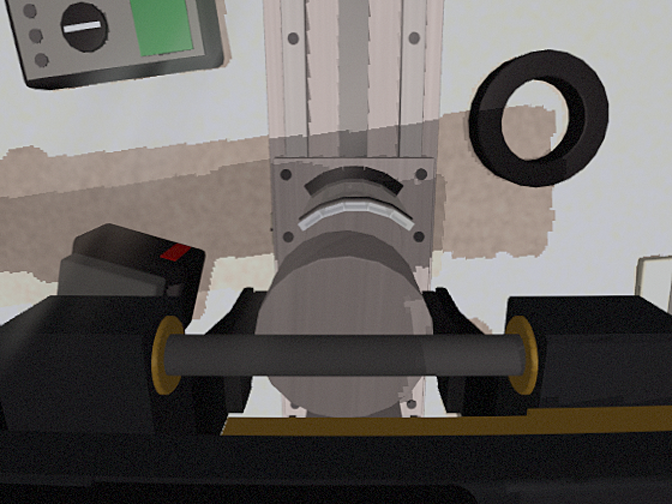

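```bash
cat > fit.py <<'E'
from h import *
from scipy.optimize import least_squares
def fit(zt=None):
    im,d=read_camera('wrist');m=camera_model('wrist');t,Rt=pose(monitor.get_obs())
    P=cloud(d,m).reshape(-1,3);P=P[d.ravel()>0]
    q=P[(abs(P[:,2]-.1145)<.0025)&(np.hypot(P[:,0]-.6225,P[:,1]-.0238)<.045)&(np.hypot(P[:,0]-.6225,P[:,1]-.0238)>.028)]*1000
    f=lambda p:np.maximum(np.abs(np.hypot(q[:,0]-p[0],q[:,1]-p[1])-36)-2,0)+.02*np.abs(np.hypot(q[:,0]-p[0],q[:,1]-p[1])-36)
    s=least_squares(f,[622.5,23.8],loss='soft_l1');print('rim',len(q),np.round(s.x,1),round(s.cost/max(1,len(q)),3))
    L=(P-t)@Rt.as_matrix()*1000
    q2=P[(L[:,0]<-2)&(L[:,0]>-16)&(np.hypot(L[:,1],L[:,2])<34)&(abs(L[:,2])<28)]*1000
    z=np.median(q2[:,2]);q2=q2[abs(q2[:,2]-z)<2]
    ax=Rt.as_matrix()[:2,:]
    h=cv2.convexHull(q2[:,:2].astype(np.float32))[:,0]
    jaw=(h-t[:2]*1000)@ax[:,2];h=h[abs(jaw)<27]
    g=least_squares(lambda p:np.hypot(h[:,0]-p[0],h[:,1]-p[1])-29.8,[t[0]*1000,t[1]*1000],loss='soft_l1')
    print('disc top z',round(z,1),'c',np.round(g.x,1),'rel tool yz',np.round((g.x-t[:2]*1000)@ax[:,1:],1),'tcp',np.round(t*1000,1))
    print('move tool yz',np.round((s.x-g.x)@ax[:,1:],1))
if __name__=="__main__":fit()
E
python3 fit.py
```

```text
rim 810 [623.6  24.3] 0.001
disc top z 178.1 c [620.6  27.3] rel tool yz [ 2.9 -0.7] tcp [620.9  24.3 171.4]
move tool yz [-2.5  3.4]
```

Emit:
step_arm --pt "-1 0.005 -0.0025 0.0033 0" --pt "-1 0.02 -0.0025 0.0033 0" --pt "-1 0.02 -0.0025 0.0033 0" --pt "-1 0.02 -0.0025 0.0033 0"

```text
time_s: 14.15
tool_pos: [0.6239, 0.0226, 0.1512]
tool_rot: [-172.2, 90.0, 179.2]
force: [-0.1, -0.2, -3.2]
grip_width: 0.0594
```

```bash
python3 fit.py
```

```text
rim 981 [623.   24.1] 0.001
disc top z 158.2 c [623.7  25.5] rel tool yz [ 2.8 -0.8] tcp [624.1  22.6 151.5]
move tool yz [-1.5 -0.5]
```

Emit:
step_arm --pt "-1 0.003 -0.0014 -0.0004 0" --pt "-1 0.01 -0.0014 -0.0004 0" --pt "-1 0.02 -0.0014 -0.0004 0" --pt "-1 0.035 -0.0014 -0.0004 0" --pt "-1 0.055 -0.0014 -0.0004 0" --pt "-1 0.068 -0.0014 -0.0004 0" --pt "-1 0.073 -0.0014 -0.0004 0" --pt "-1 0.073 -0.0014 -0.0004 0"

```text
time_s: 15.2
tool_pos: [0.6233, 0.0211, 0.078]
tool_rot: [-147.2, 90.0, -155.7]
force: [-0.2, -0.8, -2.8]
grip_width: 0.0594
```

Emit:
step_arm --pt "-1 0.002 0 0 0" --pt "-1 0.0035 0 0 0" --pt "-1 0.0035 0 0 0"

```text
time_s: 15.58
tool_pos: [0.6234, 0.0212, 0.075]
tool_rot: [36.4, 90.0, 27.9]
force: [-0.3, -0.5, -3.2]
grip_width: 0.0597
```

Emit:
step_arm --pt "-1 0.0007 0 0 0" --pt "-1 0.0007 0 0 0"

```text
time_s: 15.82
tool_pos: [0.6234, 0.0212, 0.0742]
tool_rot: [49.3, 90.0, 40.8]
force: [0.2, -0.7, -2.0]
grip_width: 0.0593
```

Emit:
step_arm --pt "-1 0.0007 0 0 0" --pt "-1 0.0007 0 0 0"

```text
time_s: 16.08
tool_pos: [0.6233, 0.0212, 0.0734]
tool_rot: [-179.2, 90.0, 172.3]
force: [-0.7, -0.2, -3.0]
grip_width: 0.0597
```

Emit:
step_arm --pt "-1 0.0007 0 0 0" --pt "-1 0.0007 0 0 0"

```text
time_s: 16.32
tool_pos: [0.6233, 0.0211, 0.0727]
tool_rot: [-175.2, 90.0, 176.3]
force: [-0.1, 0.4, -3.1]
grip_width: 0.0599
```

Emit:
step_arm --pt "-1 0.0007 0 0 0" --pt "-1 0.0007 0 0 0"

```text
time_s: 16.58
tool_pos: [0.6234, 0.0212, 0.0721]
tool_rot: [43.9, 90.0, 35.4]
force: [-0.4, -0.2, -3.3]
grip_width: 0.0593
```

Emit:
step_arm --pt "-1 0.0008 0 0 0" --pt "-1 0.0008 0 0 0"

```text
time_s: 16.82
tool_pos: [0.6234, 0.0212, 0.072]
tool_rot: [88.5, 90.0, 79.9]
force: [-3.0, 0.1, 3.8]
grip_width: 0.0591
```

Emit:
step_arm --pt "-1 0.0008 0 0 0" --pt "-1 0.0008 0 0 0"

```text
time_s: 17.08
tool_pos: [0.6234, 0.0212, 0.0719]
tool_rot: [96.6, 90.0, 88.1]
force: [-4.2, 0.1, 8.8]
grip_width: 0.059
```

Emit:
step_arm --pt "-1 0.0006 0 0 0" --pt "-1 0.0006 0 0 0"

```text
time_s: 17.32
tool_pos: [0.6234, 0.0214, 0.0719]
tool_rot: [93.3, 89.9, 84.8]
force: [-6.8, -0.5, 12.4]
grip_width: 0.0595
```

Emit:
step_arm --pt "-1 -0.0012 0 0 0" --pt "-1 -0.0012 0 0 0" --pt "-0.1 -0.0012 0 0 0" --pt "0.2 -0.0012 0 0 0" --pt "0.6 -0.0012 0 0 0" --pt "0.6 -0.01 0 0 0" --pt "0.6 -0.04 0 0 0" --pt "0.6 -0.09 0 0 0" --pt "0.6 -0.14 0 0 0" --pt "0.6 -0.14 0 0 0"

```text
time_s: 18.58
tool_pos: [0.6265, 0.0208, 0.2154]
tool_rot: [16.2, 89.4, 7.6]
force: [0.1, 1.4, 1.0]
grip_width: 0.0694
```

```bash
python3 -c "
from h import *
dl((403,-366,190,-8.5),(403,-366,130,-8.5),(403,-366,130,-60))
im,d=read_camera('wrist');P=cloud(d,camera_model('wrist'));print(circ(P,(.623,.024),.08,.03,.004))
im,d=read_camera('top');P=cloud(d,camera_model('top'))
print(circ(P,(.403,-.366),.055))
"
```

```text
t 18.57 tcp [626.5  20.8 215.4] jaw -8.5 F [0.1 1.4 1. ] w 69.4
(403, -366, 190, -8.5) [ 0.0226 -0.4158 -0.1638] turn -0.0
(403, -366, 130, -8.5) [ 0.0826 -0.416  -0.1643] turn -0.0
(403, -366, 130, -60) [ 0.0826 -0.416  -0.1643] turn 51.5
(1852, 'circ', 620.8, 24.3, 29.4, 'rect', array([621.4,  24.1]), array([56.6, 57. ]), 'ell', array([621.4,  24.2]), array([56.4, 58.1]), 'z', 0.0764)
(417, 'circ', 403.7, -365.8, 30.3, 'rect', array([ 403.5, -365.1]), array([56.8, 59.2]), 'ell', array([ 403.5, -365.4]), array([57.5, 59.8]), 'z', 0.0552)
```

Emit:
step_arm --pt "0.8 0 -0.03 -0.012 0" --pt "1 0 -0.08 -0.032 0" --pt "1 0 -0.13 -0.051 0" --pt "1 0 -0.18 -0.071 0" --pt "1 0 -0.23 -0.091 0" --pt "1 0 -0.28 -0.11 0" --pt "1 0 -0.33 -0.13 0" --pt "1 0.02 -0.38 -0.15 0" --pt "1 0.05 -0.41 -0.162 0" --pt "1 0.08 -0.4158 -0.164 0" --pt "1 0.08 -0.4158 -0.164 0" --pt "1 0.08 -0.4158 -0.164 0"

```text
time_s: 20.18
tool_pos: [0.4, -0.3652, 0.13]
tool_rot: [164.8, 90.0, 156.3]
force: [0.8, -0.6, 0.4]
grip_width: 0.087
```

```bash
python3 -c "
from h import *
im,d=read_camera('wrist');m=camera_model('wrist')
P=cloud(d,m)
print(circ(P,(.404,-.366),.055))
dl((403.5,-366,52,-8.5))
"
```

```text
(7090, 'circ', 402.4, -365.9, 30.1, 'rect', array([ 402.4, -365.8]), array([59.3, 59.1]), 'ell', array([ 402.5, -365.8]), array([59.3, 59.8]), 'z', 0.0543)
t 20.23 tcp [ 400.5 -365.4  130.6] jaw -8.4 F [ 1.5 -0.1  1. ] w 87.1
(403.5, -366, 52, -8.5) [ 0.0786 -0.0002  0.003 ] turn 0.1
```

Emit:
step_arm --pt "1 0.03 0.001 0.0022 0" --pt "1 0.06 0.001 0.0022 0" --pt "1 0.075 0.001 0.0022 0" --pt "1 0.0795 0.001 0.0022 0" --pt "0.7 0.0795 0.001 0.0022 0" --pt "0.4 0.0795 0.001 0.0022 0" --pt "-0.2 0.0795 0.001 0.0022 0" --pt "-1 0.0795 0.001 0.0022 0" --pt "-1 0.0795 0.001 0.0022 0" --newtons 25

```text
time_s: 21.35
tool_pos: [0.4023, -0.3653, 0.0509]
tool_rot: [-7.2, 89.9, -15.7]
force: [0.1, 0.7, 4.8]
grip_width: 0.0598
```

Emit:
step_arm --pt "-1 -0.01 0 0 0" --pt "-1 -0.04 0 0 0" --pt "-1 -0.09 0 0 0" --pt "-1 -0.14 0 0 0" --pt "-1 -0.15 0 0 0" --pt "-1 -0.15 0 0 0"

```text
time_s: 22.1
tool_pos: [0.4018, -0.3648, 0.2003]
tool_rot: [45.8, 90.0, 37.3]
force: [-0.5, 0.3, -2.8]
grip_width: 0.0596
```

```bash
python3 -c "
from h import *
dl((623,22,205,-8.5),(623,22,150,-8.5))
"
```

```text
t 22.1 tcp [ 401.8 -364.8  200.3] jaw -8.5 F [-0.5  0.3 -2.8] w 59.6
(623, 22, 205, -8.5) [-0.0044  0.4153  0.1615] turn -0.0
(623, 22, 150, -8.5) [0.0506 0.4153 0.1615] turn -0.0
```

Emit:
step_arm --pt "-1 0 0.03 0.012 0" --pt "-1 0 0.08 0.031 0" --pt "-1 0 0.13 0.05 0" --pt "-1 0 0.18 0.07 0" --pt "-1 0 0.23 0.089 0" --pt "-1 0 0.28 0.109 0" --pt "-1 0 0.33 0.128 0" --pt "-1 0 0.38 0.148 0" --pt "-1 0 0.41 0.159 0" --pt "-1 0.02 0.4153 0.1615 0" --pt "-1 0.045 0.4153 0.1615 0" --pt "-1 0.045 0.4153 0.1615 0"

```text
time_s: 23.6
tool_pos: [0.6197, 0.0201, 0.1508]
tool_rot: [-158.1, 89.5, -166.8]
force: [-0.1, -0.0, -1.6]
grip_width: 0.0596
```

Emit:
step_arm --pt "-1 0 0 0 0" --pt "-1 0 0 0 0"

```text
time_s: 23.85
tool_pos: [0.6236, 0.0211, 0.1563]
tool_rot: [17.4, 89.9, 8.8]
force: [-0.4, 0.3, -2.5]
grip_width: 0.059
```

```bash
python3 fit.py; python3 -c "
from h import *
dl((623,22,150,-8.5))"
```

```text
rim 933 [622.8  24.5] 0.002
disc top z 159.2 c [622.9  21.2] rel tool yz [-0.2 -0.7] tcp [623.6  21.3 156.4]
move tool yz [ 3.3 -0.5]
t 23.9 tcp [623.6  21.3 156.4] jaw -8.6 F [ 1.3 -0.3 -2.4] w 59.4
(623, 22, 150, -8.5) [ 0.0064  0.0006 -0.0007] turn -0.1
```

Emit:
step_arm --pt "-1 0.003 0.003 -0.0003 0" --pt "-1 0.008 0.003 -0.0003 0" --pt "-1 0.018 0.003 -0.0003 0" --pt "-1 0.032 0.003 -0.0003 0" --pt "-1 0.044 0.003 -0.0003 0" --pt "-1 0.05 0.003 -0.0003 0" --pt "-1 0.052 0.003 -0.0003 0" --pt "-1 0.052 0.003 -0.0003 0"

```text
time_s: 24.9
tool_pos: [0.6235, 0.0247, 0.1035]
tool_rot: [17.3, 90.0, 8.7]
force: [-0.1, 0.1, -1.7]
grip_width: 0.0595
```

Emit:
step_arm --pt "-1 0.0008 0 0 0" --pt "-1 0.0008 0 0 0"

```text
time_s: 25.15
tool_pos: [0.6235, 0.0247, 0.1029]
tool_rot: [27.0, 90.0, 18.5]
force: [0.1, 0.5, -0.5]
grip_width: 0.0594
```

Emit:
step_arm --pt "-1 0.0008 0 0 0" --pt "-1 0.0008 0 0 0"

```text
time_s: 25.4
tool_pos: [0.6232, 0.0248, 0.1018]
tool_rot: [80.4, 90.0, 71.9]
force: [-0.5, 0.5, -2.3]
grip_width: 0.0595
```

Emit:
step_arm --pt "-1 0.0008 0 0 0" --pt "-1 0.0008 0 0 0"

```text
time_s: 25.65
tool_pos: [0.6233, 0.0247, 0.101]
tool_rot: [39.6, 90.0, 31.0]
force: [-0.3, 0.3, -1.3]
grip_width: 0.0593
```

Emit:
step_arm --pt "-1 0.0006 0 0 0" --pt "-1 0.0006 0 0 0"

```text
time_s: 25.9
tool_pos: [0.6234, 0.0247, 0.1009]
tool_rot: [54.0, 90.0, 45.5]
force: [-2.1, 0.5, 3.0]
grip_width: 0.06
```

Emit:
step_arm --pt "-1 0.0005 0 0 0" --pt "-1 0.0005 0 0 0"

```text
time_s: 26.15
tool_pos: [0.6234, 0.0247, 0.1009]
tool_rot: [64.6, 90.0, 56.0]
force: [-3.4, 0.3, 6.9]
grip_width: 0.0594
```

Emit:
step_arm --pt "-1 0.0005 0 0 0" --pt "-1 0.0005 0 0 0"

```text
time_s: 26.4
tool_pos: [0.6234, 0.0247, 0.1009]
tool_rot: [72.5, 90.0, 64.0]
force: [-5.3, -0.2, 8.8]
grip_width: 0.0593
```

Emit:
step_arm --pt "-1 -0.001 0 0 0" --pt "-1 -0.001 0 0 0" --pt "-0.1 -0.001 0 0 0" --pt "0.2 -0.001 0 0 0" --pt "0.6 -0.001 0 0 0" --pt "0.6 -0.01 0 0 0" --pt "0.6 -0.04 0 0 0" --pt "0.6 -0.08 0 0 0" --pt "0.6 -0.11 0 0 0" --pt "0.6 -0.11 0 0 0"

```text
time_s: 27.65
tool_pos: [0.6252, 0.0246, 0.2126]
tool_rot: [17.3, 89.6, 8.8]
force: [-0.2, 0.5, -0.3]
grip_width: 0.0695
```

```bash
python3 -c "
from h import *
im,d=read_camera('wrist');P=cloud(d,camera_model('wrist'));print(circ(P,(.623,.024),.105,.029,.004))
save('w4.png',im[120:420,120:440],2)
dl((601,-118,180,81.5),(601,-118,75,81.5))
q=P.reshape(-1,3)
im,d=read_camera('top');P=cloud(d,camera_model('top')).reshape(-1,3);print('stack',circ(P,(.6225,.0238),.105,.029,.004))
q=P[(P[:,2]>.078)&(P[:,2]<.095)&(P[:,0]>.55)&(P[:,0]<.66)&(P[:,1]>-.14)&(P[:,1]<-.06)].astype(np.float32);print('handle',cv2.minAreaRect(q[:,:2]*1000),len(q))
"
```

```text
(4335, 'circ', 622.8, 24.0, 29.0, 'rect', array([622.3,  23.9]), array([57.5, 55.8]), 'ell', array([622.3,  24.2]), array([56.1, 57.6]), 'z', 0.1018)
t 27.7 tcp [624.1  24.7 210.6] jaw -8.5 F [ 0.3  0.2 -0.7] w 69.8
(601, -118, 180, 81.5) [ 0.0304 -0.1446 -0.0017] turn -90.0
(601, -118, 75, 81.5) [ 0.1354 -0.1447 -0.002 ] turn -90.0
stack None
handle ((0.0, 0.0), (0.0, 0.0), 0.0) 0
```

View pics/w4.png

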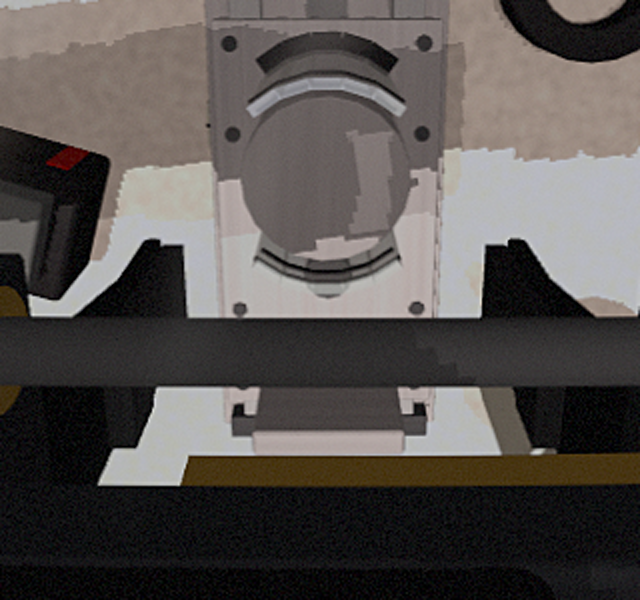

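```bash
python3 -c "
from h import *
dl((598.4,-139.2,200,81.4))"
```

```text
t 27.75 tcp [623.2  24.7 209.2] jaw -8.5 F [-0.1 -0.4  0.1] w 69.9
(598.4, -139.2, 200, 81.4) [ 0.0091 -0.1658 -0.0002] turn -89.9
```

Emit:
step_arm --pt "0 0 -0.03 0 -10" --pt "-0.5 0 -0.07 -0.001 -20" --pt "-1 0 -0.11 -0.001 -30" --pt "-1 0 -0.15 -0.001 -40" --pt "-1 0 -0.1655 -0.0015 -50" --pt "-1 0 -0.1655 -0.0015 -60" --pt "-1 0 -0.1655 -0.0015 -70" --pt "-1 0 -0.1655 -0.0015 -80" --pt "-1 0 -0.1655 -0.0015 -90" --pt "-1 0 -0.1655 -0.0015 -90" --pt "-1 0 -0.1655 -0.0015 -90"

```text
time_s: 29.12
tool_pos: [0.5968, -0.1386, 0.2084]
tool_rot: [91.4, 89.9, 172.7]
force: [-0.3, 0.3, -0.2]
grip_width: 0.0004
```

```bash
python3 -c "
from h import *
dl((598.4,-139.2,70,81.4))
im,d=read_camera('wrist');P=cloud(d,camera_model('wrist')).reshape(-1,3)
q=P[(P[:,2]>.08)&(P[:,2]<.09)&(P[:,0]>.55)&(P[:,0]<.66)&(P[:,1]>-.14)&(P[:,1]<-.06)].astype(np.float32);print('handle',cv2.minAreaRect(q[:,:2]*1000) if len(q)>5 else'',len(q))
im,d=read_camera('top');P=cloud(d,camera_model('top'));print('stack',circ(P,(.6225,.0238),.105,.029,.006))
P=P.reshape(-1,3)
q=P[(P[:,2]>.078)&(P[:,2]<.095)&(P[:,0]>.55)&(P[:,0]<.66)&(P[:,1]>-.14)&(P[:,1]<-.06)].astype(np.float32);print('handle',cv2.minAreaRect(q[:,:2]*1000) if len(q)>5 else '',len(q))
im,d=read_camera('scene');P=cloud(d,camera_model('scene'));print('stack scene',circ(P,(.6225,.0238),.105,.029,.006))
u=proj(np.array([[.6225,.0238,.1]]),camera_model('scene'))[0].astype(int);save('s4.png',im[u[1]-50:u[1]+40,u[0]-60:u[0]+60],6)
"
```

```text
t 29.12 tcp [ 596.8 -138.6  208.4] jaw 81.3 F [-0.3  0.3 -0.2] w 0.4
(598.4, -139.2, 70, 81.4) [ 0.1384 -0.0018 -0.0003] turn -0.1
handle ((605.0842895507812, -94.87604522705078), (12.349624633789062, 63.406227111816406), 81.42044830322266) 1401
stack (403, 'circ', 622.5, 23.8, 29.0, 'rect', array([622.5,  23.6]), array([56.2, 56.7]), 'ell', array([622.4,  23.8]), array([56.8, 57.5]), 'z', 0.1049)
handle ((594.670654296875, -93.39593505859375), (12.218840599060059, 42.61471176147461), 80.40742492675781) 82
stack scene (131, 'circ', 623.4, 22.7, 28.3, 'rect', array([621.6,  21. ]), array([51.5, 50. ]), 'ell', array([623.2,  21.7]), array([51.9, 54.8]), 'z', 0.1049)
```

View pics/s4.png

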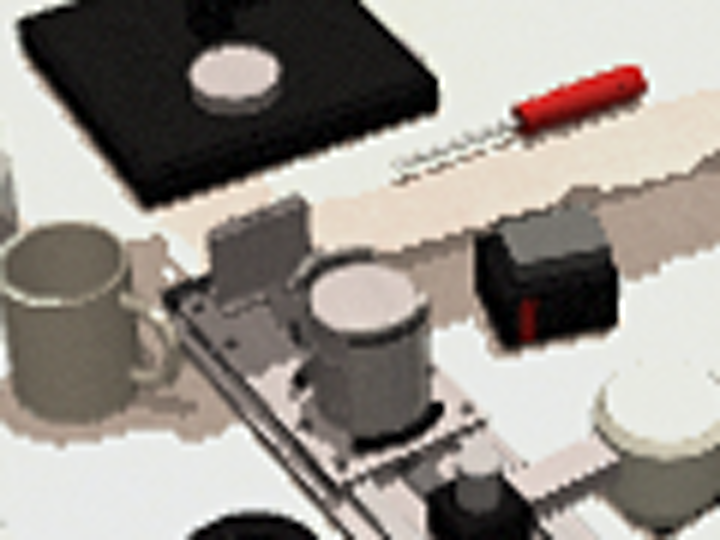

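Emit:
step_arm --pt "-1 0.03 -0.001 0 0" --pt "-1 0.07 -0.002 0 0" --pt "-1 0.11 -0.002 0 0" --pt "-1 0.135 -0.002 0 0" --pt "-1 0.138 -0.002 0 0" --pt "-1 0.138 -0.002 0 0"

```text
time_s: 30.02
tool_pos: [0.5998, -0.1392, 0.0722]
tool_rot: [-94.4, 89.9, -12.9]
force: [-0.4, 1.2, 0.6]
grip_width: 0.0005
```

Emit:
step_arm --pt "-1 0 0 0.005 0" --pt "-1 0 0 0.01 0" --pt "-1 0 0 0.015 0" --pt "-1 0 0 0.018 0" --pt "-1 0 0 0.021 0"

```text
time_s: 30.65
tool_pos: [0.6024, -0.118, 0.0714]
tool_rot: [-75.6, 90.0, 5.9]
force: [-0.7, -0.1, -0.2]
grip_width: 0.0006
```

```bash
python3 -c "
from h import *
dl((642.2,151.6,70,81.4))"
```

```text
t 30.65 tcp [ 602.4 -118.    71.4] jaw 81.5 F [-0.7 -0.1 -0.2] w 0.6
(642.2, 151.6, 70, 81.4) [0.0014 0.0006 0.2725] turn 0.1
```

Emit:
step_arm --pt "-1 0 0 0.002 0" --pt "-1 0 0 0.003 0" --pt "-1 0 0 0.004 0" --pt "-1 0 0 0.005 0"

```text
time_s: 31.15
tool_pos: [0.6031, -0.1134, 0.0714]
tool_rot: [-95.5, 90.0, -14.0]
force: [0.4, 0.6, -0.3]
grip_width: 0.0004
```

Emit:
step_arm --pt "-1 0 0 0.001 0" --pt "-1 0 0 0.002 0" --pt "-1 0 0 0.003 0" --pt "-1 0 0 0.003 0"

```text
time_s: 31.65
tool_pos: [0.6033, -0.1117, 0.0714]
tool_rot: [-172.9, 89.9, -91.5]
force: [-1.4, -5.1, -0.5]
grip_width: 0.0007
```

Emit:
step_arm --pt "-1 0 0 0.001 0" --pt "-1 0 0 0.002 0" --pt "-1 0 0 0.002 0"

```text
time_s: 32.02
tool_pos: [0.6034, -0.1112, 0.0714]
tool_rot: [-175.6, 89.8, -94.2]
force: [-1.1, -7.7, -0.8]
grip_width: 0.0002
```

Emit:
step_arm --pt "-1 0 0 0.003 0" --pt "-1 0 0 0.007 0" --pt "-1 0 0 0.013 0" --pt "-1 0 0 0.021 0" --pt "-1 0 0 0.031 0" --pt "-1 0 0 0.042 0" --pt "-1 0 0 0.053 0" --pt "-1 0 0 0.064 0" --pt "-1 0 0 0.075 0" --pt "-1 0 0 0.086 0" --pt "-1 0 0 0.097 0" --pt "-1 0 0 0.108 0"

```text
time_s: 33.52
tool_pos: [0.6198, -0.0008, 0.0713]
tool_rot: [85.8, 90.0, 167.3]
force: [-1.3, -4.7, 0.2]
grip_width: 0.0004
```

Emit:
step_arm --pt "-1 0 0 0.011 0" --pt "-1 0 0 0.022 0" --pt "-1 0 0 0.033 0" --pt "-1 0 0 0.044 0" --pt "-1 0 0 0.055 0" --pt "-1 0 0 0.066 0" --pt "-1 0 0 0.077 0" --pt "-1 0 0 0.088 0" --pt "-1 0 0 0.097 0" --pt "-1 0 0 0.105 0" --pt "-1 0 0 0.111 0" --pt "-1 0 0 0.115 0"

```text
time_s: 35.02
tool_pos: [0.6369, 0.1128, 0.0713]
tool_rot: [8.0, 90.0, 89.5]
force: [-3.3, -2.1, 1.4]
grip_width: 0.0002
```

```bash
python3 -c "
from h import *
dl((642.8,155.7,71,81.4))
im,d=read_camera('top');save('t5.png',im,1.4);P=cloud(d,camera_model('top')).reshape(-1,3)
q=P[(P[:,2]>.08)&(P[:,2]<.09)&(P[:,0]>.55)&(P[:,0]<.72)&(P[:,1]>0.02)&(P[:,1]<.2)].astype(np.float32);print('handle',cv2.minAreaRect(q[:,:2]*1000) if len(q)>5 else '',len(q))
dl((642.8,155.7,71,81.4))"
```

```text
t 35.02 tcp [636.9 112.8  71.3] jaw 81.5 F [-3.3 -2.1  1.4] w 0.2
(642.8, 155.7, 71, 81.4) [0.0003 0.0005 0.0433] turn 0.1
handle  0
t 35.08 tcp [637.1 113.6  71.4] jaw 81.5 F [-0.9 -0.1 -0.3] w 0.3
(642.8, 155.7, 71, 81.4) [0.0004 0.0006 0.0425] turn 0.1
```

Emit:
step_arm --pt "-1 0 0 0.005 0" --pt "-1 0 0 0.011 0" --pt "-1 0 0 0.017 0" --pt "-1 0 0 0.023 0" --pt "-1 0 0 0.027 0" --pt "-1 0 0 0.03 0" --pt "-1 0 0 0.032 0" --pt "-1 0 0 0.034 0" --pt "-1 0 0 0.036 0" --pt "-1 0 0 0.038 0" --pt "-1 0 0 0.04 0" --pt "-1 0 0 0.04 0"

```text
time_s: 36.58
tool_pos: [0.6431, 0.153, 0.0716]
tool_rot: [-25.5, 89.9, 56.0]
force: [0.1, -0.4, 0.6]
grip_width: 0.0006
```

```bash
cat > car.py <<'E'
from h import *
dl((642.8,155.7,71,81.4))
u=np.array([.150,.9887]);t0=np.array([622.7,24.0])
for c in('scene','top'):
    im,d=read_camera(c);save(c+'_end.png',im,1.4);P=cloud(d,camera_model(c)).reshape(-1,3)
    for n,lo,hi,a in(('rim/stack',.1,.12,270),('handle',.078,.095,150)):
        ctr=t0+a*u;w=P[:,:2]*1000-ctr
        s=w@u;l=w@np.array([u[1],-u[0]])
        k=(P[:,2]>lo)&(P[:,2]<hi)&(abs(s)<45 if a==270 else abs(s)<12)&(abs(l)<42)
        if k.sum()>5: print(c,n,k.sum(),'along',np.round(np.percentile(s[k],[2,50,98]),1),'lat',np.round(np.percentile(l[k],[2,50,98]),1),'z',np.median(P[k,2]))
E
python3 car.py
```

```text
t 36.58 tcp [643.1 153.   71.6] jaw 81.5 F [ 0.1 -0.4  0.6] w 0.6
(642.8, 155.7, 71, 81.4) [0.0006 0.0007 0.0026] turn 0.1
scene rim/stack 369 along [-36.4   0.5  37.7] lat [-23.6   3.8  29.4] z 0.10531343430598894
top rim/stack 273 along [-32.4 -12.1  30.5] lat [-29.  -14.1  21.6] z 0.10495148390406828
```

Emit:
step_arm --pt "-1 0 0 -0.005 0" --pt "-1 0 0 -0.02 0" --pt "-1 0 0 -0.05 0" --pt "-1 0 0 -0.1 0" --pt "-1 0 0 -0.15 0" --pt "-1 -0.05 0 -0.2 0" --pt "-1 -0.1 0 -0.24 0" --pt "-1 -0.14 0 -0.26 0" --pt "-1 -0.15 0 -0.26 0" --pt "-1 -0.15 0 -0.26 0"

```text
time_s: 37.92
tool_pos: [0.6042, -0.1057, 0.2217]
tool_rot: [-48.3, 89.9, 33.1]
force: [-0.0, 0.9, -1.4]
grip_width: 0.0004
```

```bash
python3 car.py; python3 - <<'E'
from h import *
m=camera_model('top');im,d=read_camera('top');P=cloud(d,m)
z0=np.load('top.npz');P0=cloud(z0['d'],m)
for t in ("battery","tape","control_puck","jar","wrench","screwdriver","disc15a","meter","mug"):
    o=[]
    for r in regions_of('top',t)[:1]:
        q=P[r['pixels']&(d>0)];q0=P0[r['pixels']&(d>0)];q=q[q[:,2]>.003]
        print(t,round(r['p'],2),np.round(r['pixel']),np.round(np.median(q,0),3),'rect',[np.round(v,1) for v in cv2.minAreaRect((q[:,:2]*1000).astype(np.float32))])
E
```

```text
t 37.92 tcp [ 604.2 -105.7  221.7] jaw 81.4 F [-0.   0.9 -1.4] w 0.4
(642.8, 155.7, 71, 81.4) [0.151  0.0009 0.2641] turn 0.0
scene rim/stack 369 along [-36.4   0.3  37. ] lat [-23.    3.7  29.7] z 0.10533773244908962
top rim/stack 308 along [-38.1 -14.4  29.8] lat [-29.1 -12.5  20.8] z 0.10557546842867
top handle 120 along [-6.7 -1.1  4.8] lat [-32.1  -1.4  28.8] z 0.08593610620673808
battery 0.94 [304. 253.] [0.468 0.01  0.059] rect [array([469.6,   9.3]), array([62.7, 75.2]), np.float64(64.5)]
tape 0.74 [274. 144.] [0.749 0.079 0.023] rect [array([750. ,  78.8]), array([84. , 80.7]), np.float64(1.3)]
control_puck 0.56 [177. 238.] [0.499 0.349 0.048] rect [array([500.8, 353.2]), array([64.7, 72.7]), np.float64(65.0)]
jar 0.42 [350. 147.] [ 0.745 -0.126  0.044] rect [array([693.6, -99.2]), array([ 50.5, 155.4]), np.float64(58.5)]
wrench 0.86 [123. 239.] [0.489 0.503 0.007] rect [array([482.4, 502.3]), array([ 39.9, 164.7]), np.float64(78.1)]
screwdriver 0.59 [355. 310.] [ 0.317 -0.125  0.023] rect [array([ 357.7, -133.1]), array([ 25.8, 187.4]), np.float64(79.3)]
meter 0.84 [244. 240.] [0.495 0.171 0.028] rect [array([496.4, 172.3]), array([ 58.5, 124. ]), np.float64(87.6)]
mug 0.92 [352. 150.] [ 0.745 -0.126  0.046] rect [array([694.5, -98.4]), array([ 49.3, 155.4]), np.float64(57.1)]
```

View pics/top_end.png

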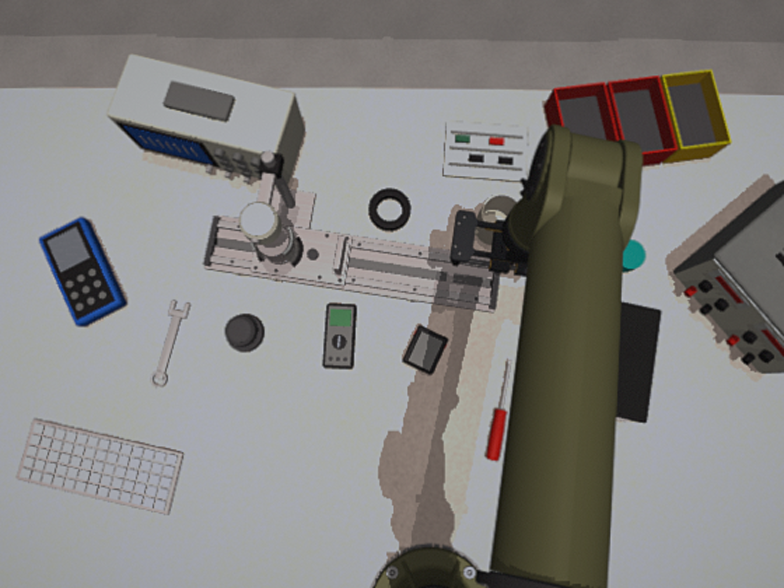

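View pics/scene_end.png

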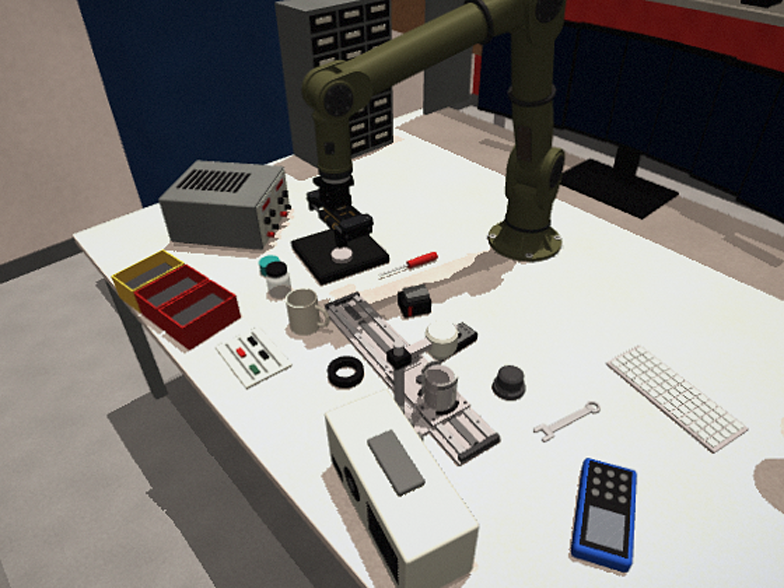

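```bash
python3 -c "
from h import *
o=monitor.get_obs();print(o['time_s'],o['joint_velocities']);print(env.sign_off())"
```

```text
38.525 [ 0.04609117 -0.0455994   0.0725284  -0.00175013  0.01587707 -0.06036372
  0.03596817]
the job is handed in; nothing more can be done
None
```

The job was done as asked and handed in at 38.5 s with the arm clear of everything. The sign-off reports no verdict.

**What I did**
- **Meter:** I lifted it off the rails and laid it flat, face up, on the bench near (0.496, 0.172), before the carriage moved.
- **Stack:** A 15 mm disc was already in the tube. I lowered the 35 mm disc and then the 25 mm disc onto it, each until the wrist force showed contact, before opening the gripper. The turquoise look-alike and the second 15 mm disc were left alone.
- **Carriage:** I pushed it by the handle to the second station. In the last few millimetres the push force fell to about zero with the finger still 2.6 mm short of the computed end point, so the detent appears to have pulled it home.

**Last checks**
- **Stack height:** The stack top measured 105 mm above the bench in the top and scene cameras, level with the line. One wrist reading taken just after a move gave 102 mm, and I discounted it.
- **Carriage position:** The scene camera put the tube within about 0.6 mm of station 2, and the top camera put the handle about 1 mm short. Both are inside camera error.
- **Bystanders:** The battery, tape, puck, wrench and screwdriver read unchanged. The mug and jar could not be measured at the end because the arm hid them from above (the jar finder marked the mug instead). They look unmoved in the final scene picture.

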